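Roll a routed tray over the edge of the sanding board

TASK

The walnut valet tray lies pocket-down on the bench in front of the cork-topped sanding board. Using only your fingertips, with nothing gripped or lifted, push the tray against the front edge of the board and keep pushing, in and up, so that it tips up on that edge and rolls over onto the cork, pocket side up; then push it back until its whole long edge sits flush along the wooden fence. Do not disturb the sanding block, the glue bottle or the tape measure.

Things in the scene. Friction and masses are not known exactly. Their poses are not given: they have to be found in the camera images.
- tray: dark walnut tray, rigid, 90 (its x) x 140 (its y) x 18 mm (its z), 80 to 150 g, two open pockets 10 mm deep in one face (rims 12 mm). Origin at its middle, at half thickness. Starts flat on the bench, pockets down, z up, its +x long edge facing the board 5 to 40 mm away, up to 0.15 rad out of square. Turned over, its z points down. Friction about 0.5 to 0.7
- tray_lead (a point): point on the tray, in the middle of its +x edge face, at half thickness: the long edge that faces the board at the start and that it pivots on. Once the tray stands past upright on this edge it falls onto the cork by itself
- board: the sanding board, fixed to the bench: a flat plywood board with a cork top, 8 mm thick in all, 168 mm deep (its x) and 300 mm wide (its y), with a square front edge, and a wooden fence 28 mm deep standing 22 mm above the cork along its whole far side. Origin on the bench at the middle of the board's front edge (the edge nearest the robot), x pointing across the board to the fence, z up
- board_edge (a point): middle of the upper corner of the board's front edge, 8 mm above the bench: the edge that the tray tips over
- fence_foot (a point): middle of the line where the fence's near face meets the cork, 140 mm behind the front edge and 8 mm above the bench
- sanding_block: bystander: sanding block of pale wood with a cork sole, 110 x 58 x 32 mm, lying on the bench beside the board; origin under its middle
- glue_bottle: bystander: yellow glue bottle, 60 mm diameter, 165 mm tall, standing beside the board; origin under its middle
- tape_measure: bystander: black and yellow tape measure, 72 x 40 x 62 mm, standing beside the board; origin under its middle
There are look-alikes about, which are no part of the job. Several things have the shape of the tray; the one meant has the colours described above.

How it is judged:
By the outcome, as a careful person would: the job done as asked, in the order asked, and still so for the second after the job is handed in, with the robot touching nothing.
It also fails if it takes over 51 s, if anything falls off the work surface, if the arm or the gripper's body presses on something with over 40 N, if the wrist force passes 120 N, or if a joint passes its speed limit or range.

ROBOT

A 6-joint arm with a two-finger parallel gripper is mounted at the origin on the work surface. World frame = base frame: x ahead of the robot, y to its left, z up, the work surface at z = 0. Lengths are in m, angles in degrees, forces in N, time in s.
With the tool pointing down it reaches from about 0.375 to 0.9 m from the base axis. Payload 3.1 kg.
Tool frame: the origin (TCP) lies on the centre line of the jaws, within the pads' length; the fingertips stand 19 mm ahead of it and the grasp point (between the pads) is the TCP; z points along the fingers, y is the direction in which the jaws open and shut (so a half turn about z gives the same grasp; the last joint's range is limited). The gripper opens to 87 mm and grips with 3 to 60 N. Pads are 19 mm wide; open, the fingers measure 117 mm over their backs; the gripper's body (75 mm by 190 mm) begins 51 mm behind the grasp point.
Start: joints at [-80.357, 30.224, 82.088, -0, 67.689, -10.227], TCP at [0.212, -0.588, 0.22] pointing down, gripper open.
Joint ranges: [-176.69, 176.69], [-43.24, 126.21], [12.49, 139.97], [-82, 262], [0, 151.66], [-163.58, 163.58]. Speed limits (degrees/s): [159.86, 159.86, 180, 180, 180, 180].

INTERFACE

Orientations are given as a 3x3 rotation matrix whose columns are the frame's x, y, z axes.
In Python, from rig import bot gives the robot as it stands.
- The arm moves only by the tool carry_out, never from a script. Its argument "targets" is a list of rows, each a list of 6 numbers: the shift along the tool's x, y, z each as a share of 200 mm, from -1 to 1, then the turn, a rotation vector about the tool's x, y, z each as a share of pi/2 rad, from -1 to 1. In form: [[dx, dy, dz, ax, ay, az], ...]. A call has 1 to 20 rows; each row is the pose to reach, as a shift and turn from the pose measured when the call began, along the tool's axes at that moment; what a row does not reach only later rows make up. A row lasts 1/8 s, in which the tool goes at most 62.5 mm and 10.7 degrees, less where a joint would pass 70% of its speed; a pose out of reach is approached as far as the arm can. A call with a number of a shift or a turn outside -1 to 1 is refused whole. A call with a gripper value outside its range is refused whole. "jaw" is the gripper's target within -1 to 1 (fully open at 1, half-way at 0, shut at -1), set as the call begins (left out, the last holds). The fingers move at their own pace and stop on an object; the grip force is fixed at half the most. Time passes only in rows, so rows that repeat a pose let the fingers close. It gives the time, the measured TCP pose, the force and the opening at its end, in the units of the state.
- bot.read_state(): the state, without advancing time (a new reading comes with each control period).
- bot.capture(name): name is "side" or "top"; returns the picture (480x640x3 uint8, blue, green, red); there is no depth.
- bot.camera_info(name): a dict with "camera_matrix" (3x3 intrinsics, pixels), "view" (4x4, takes a point from world to camera coordinates). Camera axes: x right, y down, z forward; pixel columns grow to the right and rows downward; lengths in m; the calibration is good to about 2 mm. A picture is of the moment at which its call begins. camera_info takes no time and is no camera call.
- bot.hand_in(): hands the job in, once; it reports no verdict.
The state is a dict: "time_s": time; "joint_positions": joint angles; "qvel": joint speeds; "tau": joint torques, N m; "position": TCP position; "tcp_rot": TCP orientation; "force": force on the tool from outside, world axes, zero at the start; "moment": the same for the moment, N m; "opening": opening from 0.0 (shut) to 1.0 (fully open).
Only numpy, scipy, OpenCV 4.12 (cv2) and the standard library are available. Lean on these libraries where they do the work, as an engineer would, in place of code of your own. Each camera call takes 0.05 s, during which the arm holds its last target.

## Working session

There is one attempt and no reset: what is moved stays moved. The work goes in short steps, Python scripts to look and compute and a tool call to move; the robot and the scene stay as the last step left them, time stands still between calls to the robot, and variables do not carry over. Pictures are saved under pics/ and viewed, and the job is handed in when it is done.

Besides the shell and the picture viewer there is one more tool, called after "Emit:" by a JSON object that holds its "name" and its "arguments". carry_out: Moves the arm, as the interface text tells. Shift numbers are shares of 200 mm and turn numbers shares of pi/2 rad, none past 1 either way. Its arguments: {"type":"object","properties":{"targets":{"type":"array"},"jaw":{"type":"number"}},"required":["targets"]}

```bash
mkdir -p pics; ls
python3 - <<'E'
from rig import bot
import cv2
for n in("side","top"):
    cv2.imwrite(f"pics/{n}0.png",bot.capture(n))
    i=bot.camera_info(n);print(n,i)
print(bot.read_state())
E
```

```text
pics
side {'camera_matrix': array([[534.67018226,   0.        , 316.9153486 ],
       [  0.        , 534.67018226, 245.08251626],
       [  0.        ,   0.        ,   1.        ]]), 'view': array([[ 0.9833774 , -0.18155415, -0.00264181, -0.50381792],
       [-0.10021815, -0.53057823, -0.8416906 ,  0.12577774],
       [ 0.15141073,  0.82796427, -0.53995366,  0.89445514],
       [ 0.        ,  0.        ,  0.        ,  1.        ]])}
top {'camera_matrix': array([[604.0883829 ,   0.        , 324.77682796],
       [  0.        , 604.0883829 , 246.39061619],
       [  0.        ,   0.        ,   1.        ]]), 'view': array([[-0.02063288, -0.99977653,  0.00460227,  0.03540288],
       [-0.9922935 ,  0.01991547, -0.12229877,  0.52965946],
       [ 0.12217978, -0.00709018, -0.99248266,  1.09267165],
       [ 0.        ,  0.        ,  0.        ,  1.        ]])}
{'time_s': 0.1, 'joint_positions': array([-8.03579199e+01,  3.02738800e+01,  8.21476643e+01, -9.00066893e-04,
        6.76906669e+01, -1.02296073e+01]), 'qvel': array([-0.02495226, -0.03420667, -0.19381832, -0.11182547,  0.12121855,
       -0.03852699]), 'tau': array([-7.50675281e-04, -4.40984559e+01, -1.77150965e+01,  6.34814962e-02,
        5.33353805e-02, -3.64891775e-05]), 'position': array([ 0.21233439, -0.58712525,  0.21877459]), 'tcp_rot': array([[ 9.40454236e-01,  3.39920157e-01, -3.42355054e-04],
       [ 3.39920166e-01, -9.40452318e-01,  1.92835354e-03],
       [ 3.33517635e-04, -1.92990164e-03, -9.99998082e-01]]), 'force': array([-0.42027971,  0.38485916,  0.98436781]), 'moment': array([ 0.05619426,  0.00831654, -0.0294698 ]), 'opening': 1.0023333725721888}
```

View pics/side0.png

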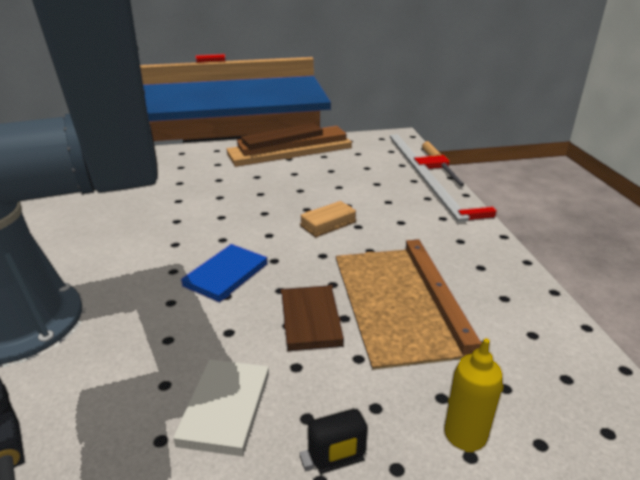

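View pics/top0.png

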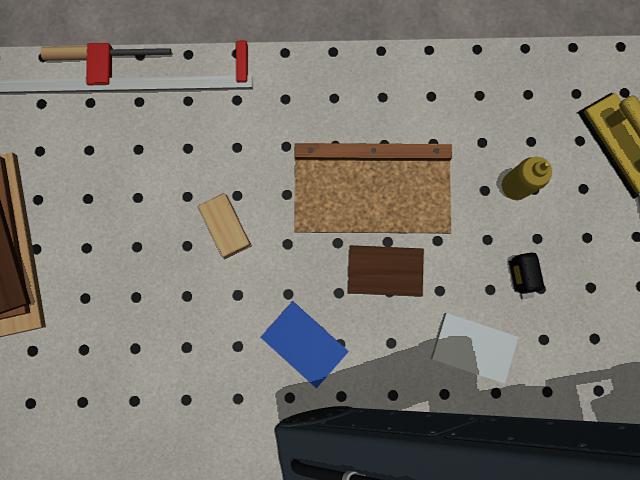

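The tray is in front of the board, at top-view px (348–423, 246–296). The board front edge runs at row ~233, cols 295–451, with the fence at row ~158. Next I'll measure these.

```bash
cat > h.py <<'E'
from rig import bot
import cv2, numpy as np
def cast(n,px,z):
    i=bot.camera_info(n);K=i["camera_matrix"];V=i["view"];R=V[:3,:3];t=V[:3,3]
    px=np.atleast_2d(px).astype(float)
    d=np.c_[px,np.ones(len(px))]@np.linalg.inv(K).T@R
    c=-R.T@t
    return c+d*((z-c[2])/d[:,2])[:,None]
def proj(n,P):
    i=bot.camera_info(n);K=i["camera_matrix"];V=i["view"]
    q=(np.atleast_2d(P)@V[:3,:3].T+V[:3,3])@K.T
    return q[:,:2]/q[:,2:]
def comps(n,img,lo,hi,amin=300):
    m=cv2.inRange(cv2.cvtColor(img,cv2.COLOR_BGR2HSV),lo,hi)
    m=cv2.morphologyEx(m,cv2.MORPH_OPEN,np.ones((3,3)))
    cs,_=cv2.findContours(m,cv2.RETR_EXTERNAL,cv2.CHAIN_APPROX_NONE)
    return [c for c in cs if cv2.contourArea(c)>amin]
E
python3 - <<'E'
from h import *
im=cv2.imread("pics/top0.png");h=cv2.cvtColor(im,cv2.COLOR_BGR2HSV)
for p in [(385,270),(355,290),(370,200),(300,200),(373,152)]: print(p,h[p[1],p[0]])
for c in comps("top",im,(0,70,20),(15,255,110)):
    b=cv2.boxPoints(cv2.minAreaRect(c)); print("walnut",b.round(1).tolist(),cast("top",b,.018).round(4).tolist())
for c in comps("top",im,(8,60,90),(20,255,255)):
    b=cv2.boxPoints(cv2.minAreaRect(c)); print("cork",b.round(1).tolist(),cast("top",b,.008).round(4).tolist())
im=cv2.imread("pics/side0.png")
for c in comps("side",im,(0,70,20),(15,255,110)):
    e=cv2.approxPolyDP(c,6,True)[:,0]; print("side walnut",e.tolist(),cast("side",e,.018).round(4).tolist())
for c in comps("side",im,(8,60,90),(20,255,255)):
    e=cv2.approxPolyDP(c,6,True)[:,0]; print("side cork",e.tolist(),cast("side",e,.008).round(4).tolist())
E
```

```text
(385, 270) [ 11 150  63]
(355, 290) [ 12 152  69]
(370, 200) [ 16 116 145]
(300, 200) [ 16 118 155]
(373, 152) [111  25  72]
walnut [[347.29998779296875, 292.3999938964844], [349.3999938964844, 244.89999389648438], [424.0, 248.10000610351562], [422.0, 295.6000061035156]] [[0.4446, -0.0159, 0.018], [0.534, -0.022, 0.018], [0.525, -0.1627, 0.018], [0.4357, -0.1552, 0.018]]
walnut [[-0.0, 216.0], [29.0, 216.0], [29.0, 313.0], [0.0, 313.0]] [[0.6024, 0.6382, 0.018], [0.6013, 0.5834, 0.018], [0.4185, 0.5763, 0.018], [0.4196, 0.63, 0.018]]
walnut [[-7.199999809265137, 158.1999969482422], [4.0, 156.3000030517578], [23.5, 271.8999938964844], [12.300000190734863, 273.79998779296875]] [[0.715, 0.657, 0.018], [0.7183, 0.6357, 0.018], [0.4952, 0.5895, 0.018], [0.4921, 0.6104, 0.018]]
cork [[196.8000030517578, 205.60000610351562], [225.10000610351562, 192.0], [249.8000030517578, 243.60000610351562], [221.5, 257.1000061035156]] [[0.617, 0.2681, 0.008], [0.6424, 0.2139, 0.008], [0.5415, 0.1671, 0.008], [0.5167, 0.2209, 0.008]]
cork [[293.79998779296875, 231.10000610351562], [294.5, 159.399993896484
[... 1937 characters left out ...]
008], [0.7074, -0.2017, 0.008], [0.7327, -0.2042, 0.008], [0.7442, 0.0956, 0.008]]
side cork [[355, 210], [336, 201], [302, 213], [301, 226], [318, 236], [354, 222]] [[0.6451, 0.2503, 0.008], [0.6124, 0.3, 0.008], [0.5265, 0.2588, 0.008], [0.5155, 0.2035, 0.008], [0.5436, 0.157, 0.008], [0.6302, 0.1989, 0.008]]
side cork [[351, 141], [245, 155], [237, 140], [227, 153], [243, 165], [349, 148]] [[0.7324, 0.6511, 0.008], [0.4251, 0.6067, 0.008], [0.41, 0.7207, 0.008], [0.3775, 0.6298, 0.008], [0.4153, 0.5415, 0.008], [0.7147, 0.6014, 0.008]]
side cork [[313, 58], [140, 67], [143, 82], [312, 74]] [[0.7959, 1.6312, 0.008], [0.0577, 1.6194, 0.008], [0.0896, 1.3872, 0.008], [0.7462, 1.3749, 0.008]]
```

The board yaw is about -0.030 rad, with its front edge at x≈0.559 near y=-0.086. The tray centre is about (0.485, -0.089) with yaw about -0.06, so the gap is about 28 mm; both views agree and the sizes check out. I'll approach from behind the tray and test how far the tool can tilt.

```bash
cat >> h.py <<'E'
from scipy.spatial.transform import Rotation as Ro
YAW=-0.03
def Rdes(tau,yaw=YAW):
    return Ro.from_euler('z',yaw).as_matrix()@np.diag([1.,-1,-1])@Ro.from_euler('y',tau,degrees=True).as_matrix()
def rel(p,R,s=None):
    s=s or bot.read_state();Rc=s["tcp_rot"]
    d=Rc.T@(np.array(p)-s["position"])/.2
    r=Ro.from_matrix(Rc.T@R).as_rotvec()/(np.pi/2)
    return np.r_[d,r].round(4).tolist()
def st():
    s=bot.read_state();print(round(s["time_s"],2),"pos",s["position"].round(4),"F",s["force"].round(1),"j",s["joint_positions"].round(1),"z",s["tcp_rot"][:,2].round(3),"y",s["tcp_rot"][:,1].round(3))
E
python3 - <<'E'
from h import *
s=bot.read_state();R=s["tcp_rot"]
print("full dist",s["position"])
for p in [(.30,-.36,.2),(.40,-.0865,.15)]:
    print(rel(p,Rdes(0)))
E
```

```text
full dist [ 0.21233439 -0.58712525  0.21877459]
[0.7982, -0.9188, 0.0959, -0.0013, 0.0, 0.2399]
[1.7332, -2.0345, 0.3484, -0.0013, 0.0, 0.2399]
```

Emit:
{"name": "carry_out", "arguments": {"targets": [[0.8, -0.92, 0.1, 0, 0, 0.24], [0.8, -0.92, 0.1, 0, 0, 0.24], [0.8, -0.92, 0.1, 0, 0, 0.24], [0.8, -0.92, 0.1, 0, 0, 0.24], [0.8, -0.92, 0.1, 0, 0, 0.24], [0.8, -0.92, 0.1, 0, 0, 0.24], [0.8, -0.92, 0.1, 0, 0, 0.24]]}}

```text
time_s: 0.98
position: [0.3002, -0.3615, 0.1994]
tcp_rot: [[1.0, -0.032, 0.0], [-0.032, -1.0, 0.0], [0.0, -0.0, -1.0]]
force: [0.5, -0.3, 0.1]
opening: 1.0
```

Run:
```python
from h import *
st()
for p in [(.37,-.2,.16),(.40,-.0865,.15)]:
    print(rel(p,Rdes(0)))
```

```text
0.97 pos [ 0.3002 -0.3615  0.1994] F [ 0.5 -0.3  0.1] j [-64.   20.1 105.    0.   54.9  27.8] z [ 0.  0. -1.] y [-0.032 -1.    -0.   ]
[0.3231, -0.8181, 0.1972, -0.0002, -0.0001, -0.001]
[0.4552, -1.39, 0.2474, -0.0002, -0.0001, -0.001]
```

Emit:
{"name": "carry_out", "arguments": {"targets": [[0.34, -0.82, 0.2, 0, 0, 0], [0.34, -0.82, 0.2, 0, 0, 0], [0.34, -0.82, 0.2, 0, 0, 0], [0.34, -0.82, 0.2, 0, 0, 0], [0.34, -0.82, 0.2, 0, 0, 0]]}}

```text
time_s: 1.6
position: [0.3741, -0.2015, 0.1596]
tcp_rot: [[0.999, -0.032, 0.001], [-0.032, -0.999, -0.001], [0.001, 0.001, -1.0]]
force: [-0.2, -0.9, -0.1]
opening: 1.001
```

Run:
```python
from h import *
st()
for p,t in [((.40,-.0855,.15),0),((.40,-.0855,.12),30)]:
    print(rel(p,Rdes(t)))
```

```text
1.6 pos [ 0.3741 -0.2015  0.1596] F [-0.2 -0.9 -0.1] j [-43.4  20.9 113.5  -0.   45.5  48.4] z [ 0.001 -0.001 -1.   ] y [-0.032 -0.999  0.001]
[0.1109, -0.5838, 0.0475, 0.0008, -0.0009, -0.0012]
[0.1107, -0.584, 0.1975, 0.0011, 0.3325, -0.001]
```

Try with 30° tilt at a safe height.

Emit:
{"name": "carry_out", "arguments": {"targets": [[0.11, -0.58, 0.1, 0, 0, 0], [0.11, -0.58, 0.1, 0, 0, 0], [0.11, -0.58, 0.1, 0, 0.1, 0], [0.11, -0.58, 0.1, 0, 0.2, 0], [0.11, -0.58, 0.1, 0, 0.33, 0], [0.11, -0.58, 0.1, 0, 0.33, 0], [0.11, -0.58, 0.1, 0, 0.33, 0]]}}

```text
time_s: 2.48
position: [0.4111, -0.0645, 0.1394]
tcp_rot: [[0.911, 0.009, 0.412], [-0.025, -0.997, 0.077], [0.412, -0.08, -0.908]]
force: [0.9, -0.2, 0.5]
opening: 0.997
```

Run:
```python
from h import *
st()
cv2.imwrite("pics/s1.png",bot.capture("side"))
```

```text
2.48 pos [ 0.4111 -0.0645  0.1394] F [ 0.9 -0.2  0.5] j [-39.2  21.2 133.6  66.3  20.4 -10.8] z [ 0.412  0.077 -0.908] y [ 0.009 -0.997 -0.08 ]
```

View pics/s1.png

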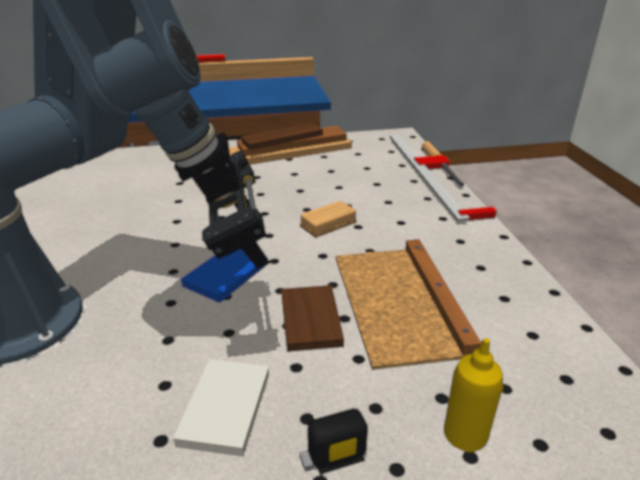

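The 30° tilt is close to a wrist singularity, so I'll use vertical fingers instead.

Run:
```python
from h import *
s=bot.read_state()
im=cv2.imread("pics/top0.png")
for c in comps("top",im,(105,150,60),(130,255,255)): 
    print("blue",cast("top",cv2.boxPoints(cv2.minAreaRect(c)),.018).round(3).tolist())
for p in [(.413,-.0855,.10)]:
    print(rel(p,Rdes(0)))
```

```text
blue [[0.365, 0.149, 0.018], [0.431, 0.087, 0.018], [0.337, -0.015, 0.018], [0.272, 0.046, 0.018]]
[-0.0637, 0.1239, 0.1746, -0.0563, -0.2694, 0.0134]
```

Emit:
{"name": "carry_out", "arguments": {"targets": [[-0.064, 0.124, 0.1746, -0.0563, -0.2694, 0.0134], [-0.064, 0.124, 0.1746, -0.0563, -0.2694, 0.0134], [-0.064, 0.124, 0.1746, -0.0563, -0.2694, 0.0134], [-0.064, 0.124, 0.1746, -0.0563, -0.2694, 0.0134], [-0.064, 0.124, 0.1746, -0.0563, -0.2694, 0.0134]]}}

```text
time_s: 3.15
position: [0.4144, -0.0893, 0.1003]
tcp_rot: [[0.999, -0.035, -0.001], [-0.035, -0.999, -0.006], [-0.001, 0.006, -1.0]]
force: [0.0, 1.0, 0.7]
opening: 0.999
```

Run:
```python
from h import *
st()
for p in [(.413,-.0855,.0215)]:
    print(rel(p,Rdes(0)))
```

```text
3.15 pos [ 0.4144 -0.0893  0.1003] F [0.  1.  0.7] j [-27.1  27.9 116.7  -0.6  35.3  65.4] z [-0.001 -0.006 -1.   ] y [-0.035 -0.999  0.006]
[-0.0073, -0.021, 0.3941, 0.004, 0.0006, -0.0031]
```

Emit:
{"name": "carry_out", "arguments": {"targets": [[-0.007, -0.02, 0.1, 0.004, 0, -0.003], [-0.007, -0.02, 0.2, 0.004, 0, -0.003], [-0.007, -0.02, 0.3, 0.004, 0, -0.003], [-0.007, -0.02, 0.39, 0.004, 0, -0.003], [-0.007, -0.02, 0.39, 0.004, 0, -0.003], [-0.007, -0.02, 0.39, 0.004, 0, -0.003]]}}

```text
time_s: 3.9
position: [0.4138, -0.0871, 0.0227]
tcp_rot: [[0.999, -0.032, 0.0], [-0.032, -0.999, -0.001], [0.0, 0.001, -1.0]]
force: [0.1, -0.3, 0.9]
opening: 0.998
```

Run:
```python
from h import *
st()
im=bot.capture("side");cv2.imwrite("pics/s2.png",im[200:450,150:500].repeat(2,0).repeat(2,1))
for p in [(.43,-.086,.0215),(.46,-.087,.0215)]:
    print(rel(p,Rdes(0)))
```

```text
3.9 pos [ 0.4138 -0.0871  0.0227] F [ 0.1 -0.3  0.9] j [-2.710e+01  3.810e+01  1.193e+02 -1.000e-01  2.250e+01  6.490e+01] z [ 0.    -0.001 -1.   ] y [-0.032 -0.999  0.001]
[0.0806, -0.0066, 0.0071, 0.0008, -0.0004, -0.0009]
[0.2307, -0.0063, 0.0072, 0.0008, -0.0004, -0.0009]
```

View pics/s2.png

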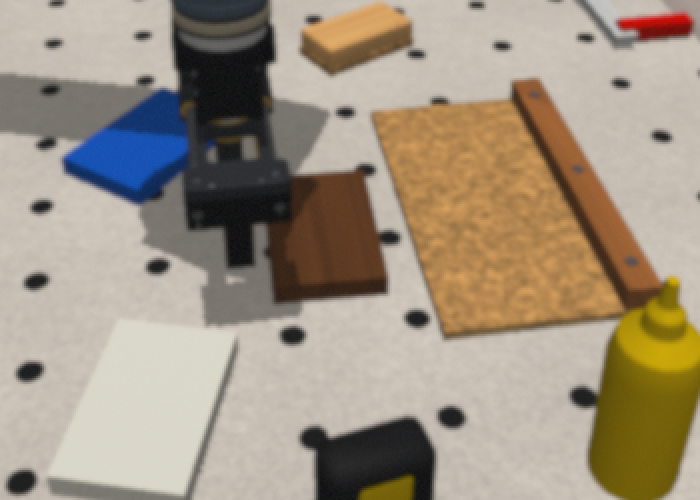

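The fingers are down behind the tray (zoomed px ~240,265). Now push it forward to the board.

Emit:
{"name": "carry_out", "arguments": {"targets": [[0.02, 0, 0.007, 0, 0, 0], [0.04, 0, 0.008, 0, 0, 0], [0.06, 0, 0.008, 0, 0, 0], [0.075, 0, 0.008, 0, 0, 0], [0.09, 0, 0.008, 0, 0, 0], [0.105, 0, 0.008, 0, 0, 0], [0.12, 0, 0.008, 0, 0, 0], [0.135, 0, 0.008, 0, 0, 0], [0.15, 0, 0.008, 0, 0, 0], [0.165, 0, 0.008, 0, 0, 0], [0.18, 0, 0.008, 0, 0, 0], [0.195, 0, 0.008, 0, 0, 0], [0.205, 0, 0.008, 0, 0, 0], [0.21, 0, 0.008, 0, 0, 0]]}}

```text
time_s: 5.7
position: [0.4559, -0.0882, 0.0213]
tcp_rot: [[1.0, -0.031, 0.001], [-0.031, -1.0, -0.001], [0.001, 0.001, -1.0]]
force: [-0.3, 0.0, 0.1]
opening: 1.0
```

Run:
```python
from h import *
st()
im=bot.capture("top");cv2.imwrite("pics/t3.png",im[130:430,200:550].repeat(2,0).repeat(2,1))
```

```text
5.7 pos [ 0.4559 -0.0882  0.0213] F [-0.3  0.   0.1] j [-2.470e+01  3.920e+01  1.134e+02 -1.000e-01  2.740e+01  6.720e+01] z [ 0.001 -0.001 -1.   ] y [-0.031 -1.     0.001]
```

View pics/t3.png

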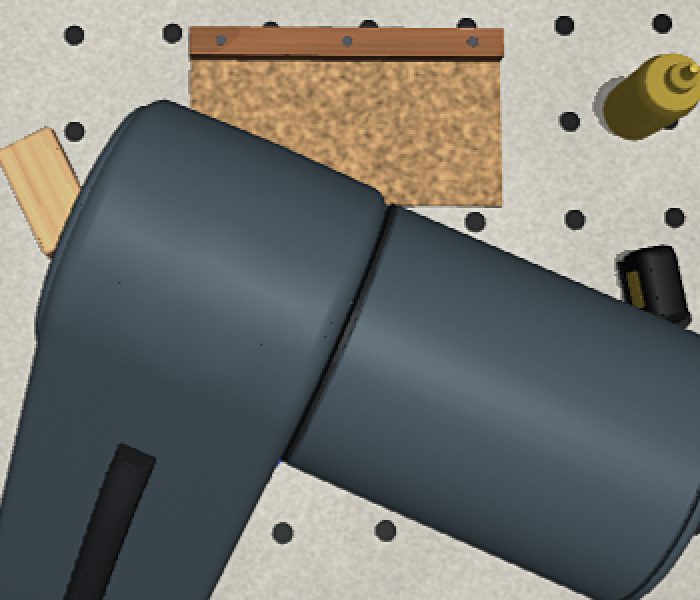

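The arm blocks the top view, so I'll go by force and creep in.

Emit:
{"name": "carry_out", "arguments": {"targets": [[0.01, 0, 0, 0, 0, 0], [0.02, 0, 0, 0, 0, 0], [0.025, 0, 0, 0, 0, 0], [0.025, 0, 0, 0, 0, 0]]}}

```text
time_s: 6.25
position: [0.4611, -0.0884, 0.0214]
tcp_rot: [[1.0, -0.031, 0.001], [-0.031, -1.0, -0.001], [0.001, 0.001, -1.0]]
force: [0.9, 0.3, -0.2]
opening: 1.001
```

Run:
```python
from h import *
st()
im=bot.capture("side");cv2.imwrite("pics/s4.png",im[200:450,150:500].repeat(2,0).repeat(2,1))
```

```text
6.25 pos [ 0.4611 -0.0884  0.0214] F [ 0.9  0.3 -0.2] j [-2.450e+01  3.930e+01  1.127e+02 -1.000e-01  2.790e+01  6.740e+01] z [ 0.001 -0.001 -1.   ] y [-0.031 -1.     0.001]
```

View pics/s4.png

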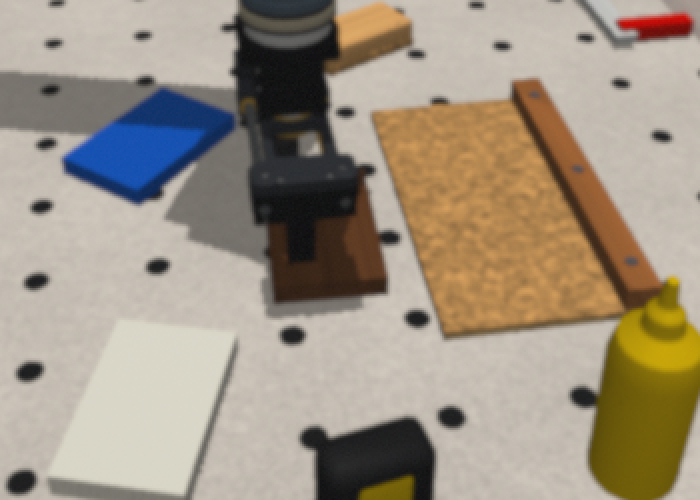

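Run:
```python
from h import *
for x,y in((.4138,-.0871),(.4611,-.0884)):
  for z in (.0024,.0214,.04): print(x,z,[ (proj("side",(x+dx,y+dy,z))[0]).round(0).tolist() for dx,dy in((0,-.051),(-.0095,-.0585),(.0095,-.0585))])
print(cast("side",[(270,332),(300,331)],.018),cast("side",[(270,332),(300,331)],.0))
```

```text
0.4138 0.0024 [[271.0, 344.0], [266.0, 348.0], [278.0, 346.0]]
0.4138 0.0214 [[271.0, 335.0], [265.0, 339.0], [277.0, 337.0]]
0.4138 0.04 [[270.0, 326.0], [264.0, 330.0], [277.0, 328.0]]
0.4611 0.0024 [[301.0, 341.0], [296.0, 345.0], [308.0, 343.0]]
0.4611 0.0214 [[301.0, 332.0], [296.0, 336.0], [308.0, 334.0]]
0.4611 0.04 [[301.0, 323.0], [295.0, 326.0], [308.0, 325.0]]
[[ 0.41372295 -0.12755101  0.018     ]
 [ 0.46051207 -0.13395997  0.018     ]] [[ 0.41502213 -0.10739348  0.        ]
 [ 0.46329011 -0.11400501  0.        ]]
```

The tray has not moved. The fingertip shows at about (300,331), where (301,341) was expected, so the open fingertips sit higher than stated and passed over the tray. I'll back off and measure the tip.

Emit:
{"name": "carry_out", "arguments": {"targets": [[0, 0, -0.04, 0, 0, 0], [-0.06, 0, -0.05, 0, 0, 0], [-0.16, 0, -0.05, 0, 0, 0], [-0.24, 0, -0.05, 0, 0, 0], [-0.24, 0, -0.05, 0, 0, 0], [-0.24, 0, -0.05, 0, 0, 0]]}}

```text
time_s: 7.05
position: [0.4137, -0.0872, 0.0315]
tcp_rot: [[0.999, -0.032, 0.002], [-0.032, -0.999, -0.002], [0.002, 0.002, -1.0]]
force: [0.3, 0.3, -0.7]
opening: 1.004
```

Run:
```python
from h import *
st()
im=bot.capture("side");cv2.imwrite("pics/s5.png",cv2.resize(im[230:370,200:360],None,fx=5,fy=4.2,interpolation=cv2.INTER_CUBIC))
s=bot.read_state();p=s["position"]
for dz in (0,-.01,-.019): print(dz,[proj("side",p+[.0+dx,-.051+dy,dz])[0].round(1).tolist() for dx,dy in ((-.0095,-.0075),(.0095,-.0075),(-.0095,.0075))])
```

```text
7.05 pos [ 0.4137 -0.0872  0.0315] F [ 0.3  0.3 -0.7] j [-2.710e+01  3.690e+01  1.192e+02 -1.000e-01  2.370e+01  6.480e+01] z [ 0.002 -0.002 -1.   ] y [-0.032 -0.999  0.002]
0 [[264.8, 334.0], [277.2, 332.5], [263.9, 327.6]]
-0.01 [[265.2, 338.9], [277.5, 337.3], [264.2, 332.4]]
-0.019 [[265.5, 343.2], [277.7, 341.7], [264.5, 336.7]]
```

View pics/s5.png

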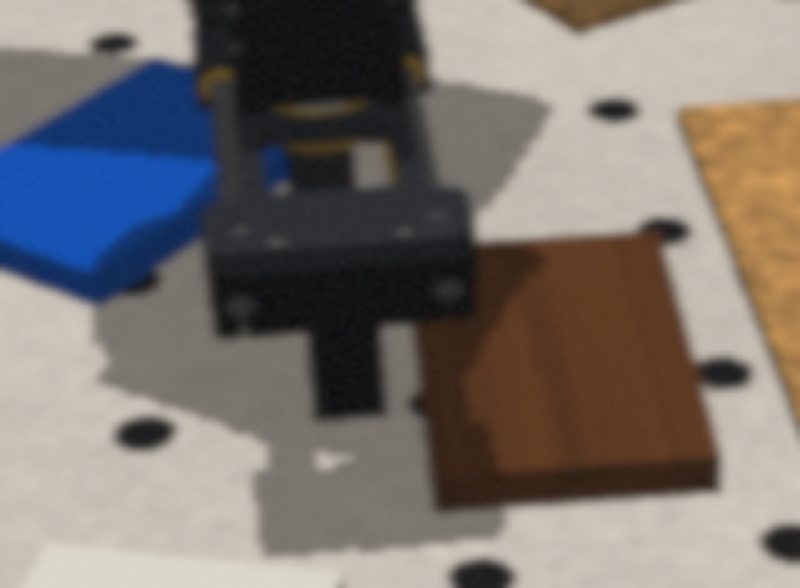

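Emit:
{"name": "carry_out", "arguments": {"targets": [[0, 0, 0.03, 0, 0, 0], [0, 0, 0.05, 0, 0, 0], [0, 0, 0.06, 0, 0, 0], [0, 0, 0.068, 0, 0, 0], [0, 0, 0.068, 0, 0, 0]]}}

```text
time_s: 7.72
position: [0.414, -0.0872, 0.0177]
tcp_rot: [[1.0, -0.031, 0.002], [-0.031, -1.0, -0.002], [0.002, 0.002, -1.0]]
force: [-1.0, 0.0, -0.5]
opening: 1.001
```

Run:
```python
from h import *
st()
```

```text
7.72 pos [ 0.414  -0.0872  0.0177] F [-1.   0.  -0.5] j [-2.710e+01  3.880e+01  1.195e+02 -1.000e-01  2.150e+01  6.480e+01] z [ 0.002 -0.002 -1.   ] y [-0.031 -1.     0.002]
```

Emit:
{"name": "carry_out", "arguments": {"targets": [[0, 0, 0.01, 0, 0, 0], [0, 0, 0.018, 0, 0, 0], [0, 0, 0.025, 0, 0, 0], [0, 0, 0.03, 0, 0, 0], [0, 0, 0.03, 0, 0, 0]]}}

```text
time_s: 8.35
position: [0.4139, -0.0872, 0.0117]
tcp_rot: [[1.0, -0.031, 0.002], [-0.031, -1.0, -0.002], [0.002, 0.002, -1.0]]
force: [-0.3, 0.5, 0.5]
opening: 1.0
```

Run:
```python
from h import *
st()
im=bot.capture("side");cv2.imwrite("pics/s6.png",cv2.resize(im[230:370,200:360],None,fx=5,fy=4.2,interpolation=cv2.INTER_CUBIC))
```

```text
8.35 pos [ 0.4139 -0.0872  0.0117] F [-0.3  0.5  0.5] j [-2.710e+01  3.970e+01  1.196e+02 -1.000e-01  2.060e+01  6.480e+01] z [ 0.002 -0.002 -1.   ] y [-0.031 -1.     0.002]
```

View pics/s6.png

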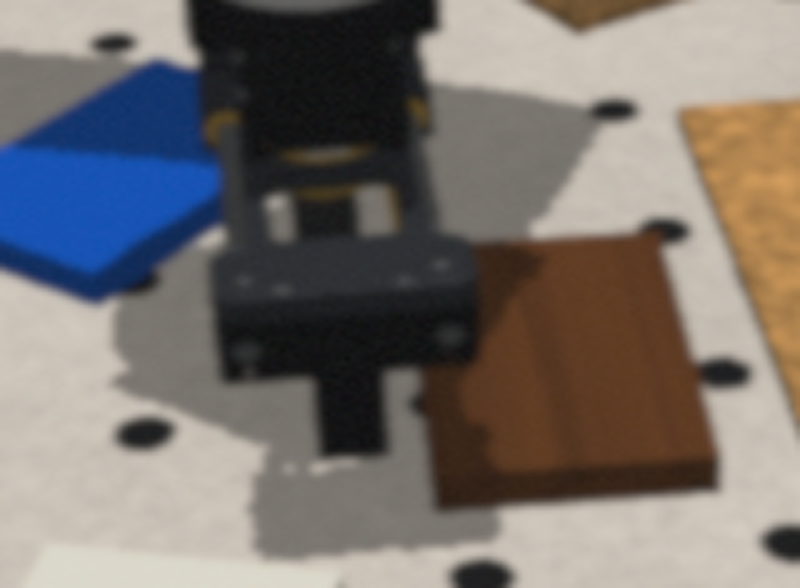

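The shadow gap under the tip (zoomed ~350,460) is almost closed, so the tip is a few mm above the bench.

Emit:
{"name": "carry_out", "arguments": {"targets": [[0, 0, 0.008, 0, 0, 0], [0, 0, 0.015, 0, 0, 0], [0, 0, 0.018, 0, 0, 0], [0, 0, 0.018, 0, 0, 0]]}}

```text
time_s: 8.9
position: [0.4139, -0.0872, 0.008]
tcp_rot: [[1.0, -0.031, 0.002], [-0.031, -1.0, -0.002], [0.002, 0.002, -1.0]]
force: [-0.6, 0.6, -0.4]
opening: 0.997
```

Run:
```python
from h import *
st()
im=bot.capture("side");cv2.imwrite("pics/s7.png",cv2.resize(im[230:370,200:360],None,fx=5,fy=4.2,interpolation=cv2.INTER_CUBIC))
```

```text
8.9 pos [ 0.4139 -0.0872  0.008 ] F [-0.6  0.6 -0.4] j [-2.710e+01  4.020e+01  1.196e+02 -1.000e-01  2.000e+01  6.480e+01] z [ 0.002 -0.002 -1.   ] y [-0.031 -1.     0.002]
```

View pics/s7.png

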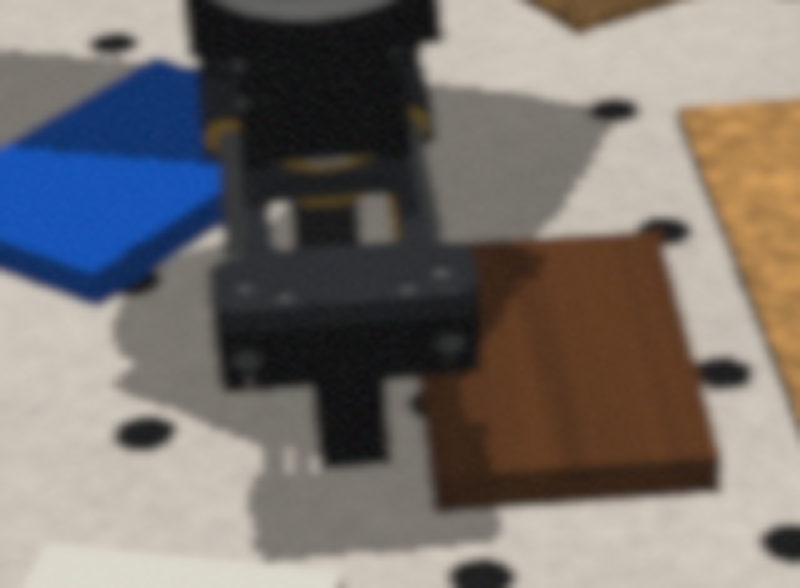

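Run:
```python
from h import *
p=bot.read_state()["position"]
for dy in(.03,.0375,.0585,.075,.095):
  print(dy,[proj("side",p+[dx,-dy,.051])[0].round(1).tolist() for dx in(-.0375,.0375)],[proj("side",p+[dx,-dy,-.019])[0].round(1).tolist() for dx in(-.0095,.0095)],[proj("side",p+[dx,-dy,-.008])[0].round(1).tolist() for dx in(-.0095,.0095)])
```

```text
0.03 [[243.7, 310.4], [292.0, 304.7]] [[264.4, 342.0], [276.1, 340.5]] [[264.1, 336.9], [275.8, 335.4]]
0.0375 [[244.1, 313.5], [292.7, 307.7]] [[264.9, 345.1], [276.7, 343.6]] [[264.5, 340.0], [276.4, 338.5]]
0.0585 [[245.0, 322.5], [294.7, 316.4]] [[266.3, 354.3], [278.3, 352.7]] [[265.9, 349.1], [278.0, 347.6]]
0.075 [[245.8, 329.8], [296.4, 323.5]] [[267.4, 361.7], [279.6, 360.1]] [[267.0, 356.6], [279.3, 354.9]]
0.095 [[246.8, 339.0], [298.4, 332.5]] [[268.7, 371.1], [281.2, 369.4]] [[268.4, 365.9], [280.9, 364.2]]
```

Emit:
{"name": "carry_out", "arguments": {"targets": [[0, 0, 0.007, 0, 0, 0], [0, 0, 0.014, 0, 0, 0], [0, 0, 0.02, 0, 0, 0], [0, 0, 0.025, 0, 0, 0], [0, 0, 0.025, 0, 0, 0]]}}

```text
time_s: 9.57
position: [0.4139, -0.0872, 0.003]
tcp_rot: [[1.0, -0.031, 0.002], [-0.031, -1.0, -0.002], [0.002, 0.002, -1.0]]
force: [-0.4, -0.2, -0.0]
opening: 0.998
```

Run:
```python
from h import *
st()
im=bot.capture("side");cv2.imwrite("pics/s8.png",cv2.resize(im[270:370,220:340],None,fx=6,fy=6,interpolation=cv2.INTER_CUBIC))
```

```text
9.57 pos [ 0.4139 -0.0872  0.003 ] F [-0.4 -0.2 -0. ] j [-2.710e+01  4.090e+01  1.197e+02 -1.000e-01  1.930e+01  6.480e+01] z [ 0.002 -0.002 -1.   ] y [-0.031 -1.     0.002]
```

View pics/s8.png

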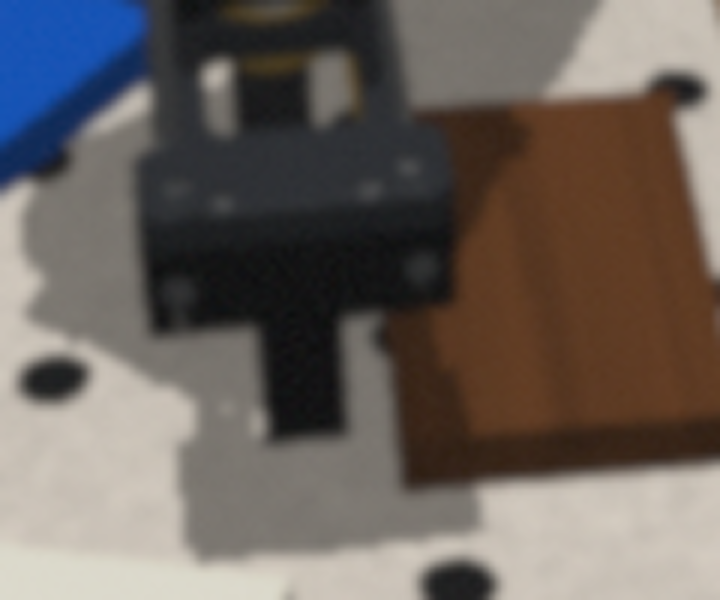

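Emit:
{"name": "carry_out", "arguments": {"targets": [[0, 0, 0.005, 0, 0, 0], [0, 0, 0.01, 0, 0, 0], [0, 0, 0.015, 0, 0, 0], [0, 0, 0.018, 0, 0, 0], [0, 0, 0.018, 0, 0, 0]]}}

```text
time_s: 10.25
position: [0.4139, -0.0872, -0.0006]
tcp_rot: [[1.0, -0.031, 0.002], [-0.031, -1.0, -0.002], [0.002, 0.002, -1.0]]
force: [0.1, 0.2, -0.2]
opening: 1.0
```

Run:
```python
from h import *
st()
```

```text
10.25 pos [ 0.4139 -0.0872 -0.0006] F [ 0.1  0.2 -0.2] j [-2.710e+01  4.140e+01  1.197e+02 -1.000e-01  1.870e+01  6.490e+01] z [ 0.002 -0.002 -1.   ] y [-0.031 -1.     0.002]
```

Emit:
{"name": "carry_out", "arguments": {"targets": [[0, 0, 0.005, 0, 0, 0], [0, 0, 0.01, 0, 0, 0], [0, 0, 0.012, 0, 0, 0], [0, 0, 0.012, 0, 0, 0]]}}

```text
time_s: 10.75
position: [0.4139, -0.0872, -0.0025]
tcp_rot: [[0.999, -0.032, 0.002], [-0.032, -0.999, -0.002], [0.002, 0.002, -1.0]]
force: [-0.5, 0.2, 7.8]
opening: 1.003
```

Run:
```python
from h import *
st()
im=bot.capture("side");cv2.imwrite("pics/s9.png",cv2.resize(im[270:370,220:340],None,fx=6,fy=6,interpolation=cv2.INTER_CUBIC))
```

```text
10.75 pos [ 0.4139 -0.0872 -0.0025] F [-0.5  0.2  7.8] j [-2.710e+01  4.170e+01  1.198e+02 -1.000e-01  1.840e+01  6.490e+01] z [ 0.002 -0.002 -1.   ] y [-0.032 -0.999  0.002]
```

View pics/s9.png

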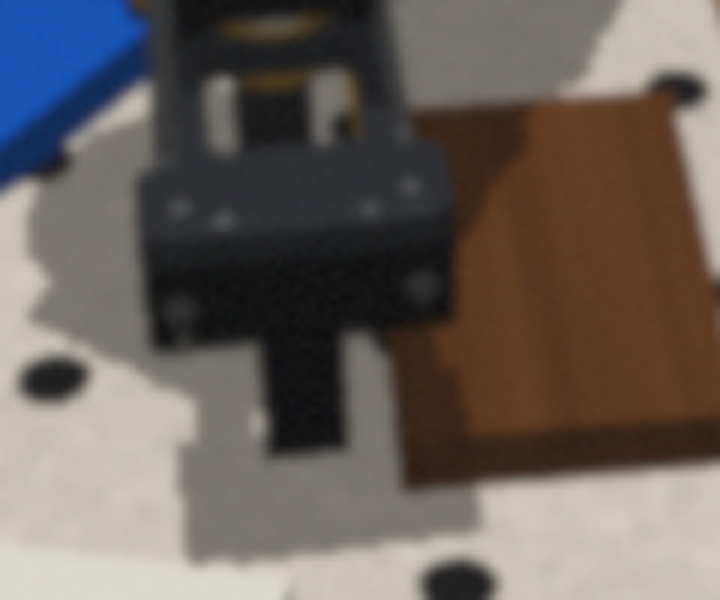

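Contact: the open fingertips touch the bench at TCP z≈-0.0022. I'll raise 2 mm and push forward.

Emit:
{"name": "carry_out", "arguments": {"targets": [[0, 0, -0.012, 0, 0, 0], [0.02, 0, -0.012, 0, 0, 0], [0.04, 0, -0.012, 0, 0, 0], [0.06, 0, -0.012, 0, 0, 0], [0.075, 0, -0.012, 0, 0, 0], [0.09, 0, -0.012, 0, 0, 0], [0.105, 0, -0.012, 0, 0, 0], [0.12, 0, -0.012, 0, 0, 0], [0.135, 0, -0.012, 0, 0, 0], [0.15, 0, -0.012, 0, 0, 0], [0.165, 0, -0.012, 0, 0, 0], [0.18, 0, -0.012, 0, 0, 0], [0.195, 0, -0.012, 0, 0, 0], [0.205, 0, -0.012, 0, 0, 0], [0.21, 0, -0.012, 0, 0, 0]]}}

```text
time_s: 12.68
position: [0.456, -0.0886, 0.0]
tcp_rot: [[0.999, -0.032, 0.002], [-0.032, -1.0, -0.002], [0.002, 0.002, -1.0]]
force: [-1.0, 0.2, 0.5]
opening: 1.0
```

Run:
```python
from h import *
st()
im=bot.capture("side");cv2.imwrite("pics/s10.png",cv2.resize(im[230:390,230:390],None,fx=3.7,fy=3.7,interpolation=cv2.INTER_CUBIC))
```

```text
12.68 pos [ 0.456  -0.0886  0.    ] F [-1.   0.2  0.5] j [-2.480e+01  4.180e+01  1.137e+02 -1.000e-01  2.430e+01  6.710e+01] z [ 0.002 -0.002 -1.   ] y [-0.032 -1.     0.002]
```

View pics/s10.png

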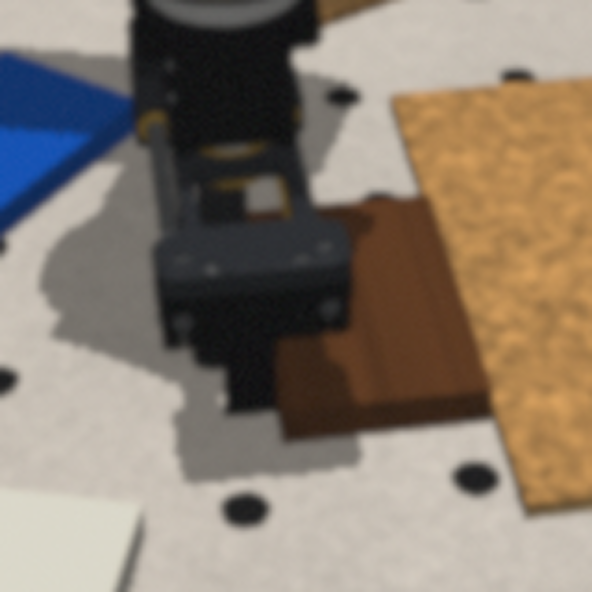

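The tray has moved up square to the board edge (zoomed right edge ~440–490). I'll push until the force builds.

Emit:
{"name": "carry_out", "arguments": {"targets": [[0.01, 0, 0, 0, 0, 0], [0.015, 0, 0, 0, 0, 0], [0.02, 0, 0, 0, 0, 0], [0.02, 0, 0, 0, 0, 0]]}}

```text
time_s: 13.22
position: [0.4564, -0.088, -0.0001]
tcp_rot: [[1.0, -0.031, -0.005], [-0.031, -1.0, 0.0], [-0.005, -0.0, -1.0]]
force: [-7.9, -4.6, 2.4]
opening: 0.999
```

Run:
```python
from h import *
st()
```

```text
13.22 pos [ 4.564e-01 -8.800e-02 -1.000e-04] F [-7.9 -4.6  2.4] j [-24.7  41.9 113.4  -0.2  25.   67.3] z [-0.005  0.    -1.   ] y [-0.031 -1.    -0.   ]
```

```bash
cat >> h.py <<'E'
X0,Z0=.4565,0.0
def arc(ths,fx=8,fz=8,kx=2.2,kz=13,dx0=0,dz0=0,y=-.088,tau=0):
    s=bot.read_state()
    for th in ths:
        t=np.radians(th)
        dx=90*(1-np.cos(t))-6*np.sin(t)+fx/kx*np.cos(t)+dx0
        dz=90*np.sin(t)+6*(1-np.cos(t))-fz/kz*np.sin(t)+dz0
        print(th,rel((X0+dx/1e3,y-.03*dx/1e3,Z0+dz/1e3),Rdes(tau),s))
E
python3 - <<'E'
from h import *
arc(range(2,21,2),fx=10)
E
```

```text
2 [0.0223, 0.0002, -0.0162, -0.0001, 0.0032, -0.0006]
4 [0.0219, 0.0002, -0.0319, -0.0001, 0.0032, -0.0006]
6 [0.0221, 0.0002, -0.0475, -0.0001, 0.0032, -0.0006]
8 [0.0228, 0.0002, -0.0631, -0.0001, 0.0032, -0.0006]
10 [0.024, 0.0002, -0.0787, -0.0001, 0.0032, -0.0006]
12 [0.0258, 0.0002, -0.0942, -0.0001, 0.0032, -0.0006]
14 [0.028, 0.0002, -0.1096, -0.0001, 0.0032, -0.0006]
16 [0.0308, 0.0002, -0.125, -0.0001, 0.0032, -0.0006]
18 [0.0341, 0.0002, -0.1402, -0.0001, 0.0032, -0.0006]
20 [0.0379, 0.0002, -0.1553, -0.0001, 0.0032, -0.0006]
```

Emit:
{"name": "carry_out", "arguments": {"targets": [[0.022, 0, 0, 0, 0.003, 0], [0.022, 0, -0.016, 0, 0.003, 0], [0.022, 0, -0.032, 0, 0.003, 0], [0.022, 0, -0.048, 0, 0.003, 0], [0.023, 0, -0.063, 0, 0.003, 0], [0.024, 0, -0.079, 0, 0.003, 0]]}}

```text
time_s: 13.98
position: [0.4576, -0.0871, 0.0153]
tcp_rot: [[1.0, -0.03, -0.008], [-0.03, -1.0, 0.003], [-0.008, -0.002, -1.0]]
force: [-6.1, -2.7, 0.2]
opening: 1.001
```

Run:
```python
from h import *
st()
im=bot.capture("side");cv2.imwrite("pics/s11.png",cv2.resize(im[230:390,230:390],None,fx=3.7,fy=3.7,interpolation=cv2.INTER_CUBIC))
arc(range(10,31,2),fx=10)
```

```text
13.97 pos [ 0.4576 -0.0871  0.0153] F [-6.1 -2.7  0.2] j [-2.450e+01  4.000e+01  1.129e+02 -1.000e-01  2.750e+01  6.730e+01] z [-0.008  0.003 -1.   ] y [-0.03  -1.    -0.002]
10 [0.0184, 0.0044, -0.0005, -0.0014, 0.0049, -0.0001]
12 [0.0201, 0.0044, -0.016, -0.0014, 0.0049, -0.0001]
14 [0.0223, 0.0043, -0.0314, -0.0014, 0.0049, -0.0001]
16 [0.025, 0.0043, -0.0468, -0.0014, 0.0049, -0.0001]
18 [0.0282, 0.0043, -0.0621, -0.0014, 0.0049, -0.0001]
20 [0.032, 0.0042, -0.0772, -0.0014, 0.0049, -0.0001]
22 [0.0362, 0.0042, -0.0921, -0.0014, 0.0049, -0.0001]
24 [0.041, 0.0042, -0.107, -0.0014, 0.0049, -0.0001]
26 [0.0462, 0.0041, -0.1216, -0.0014, 0.0049, -0.0001]
28 [0.052, 0.0041, -0.136, -0.0014, 0.0049, -0.0001]
30 [0.0582, 0.0041, -0.1502, -0.0014, 0.0049, -0.0001]
```

View pics/s11.png

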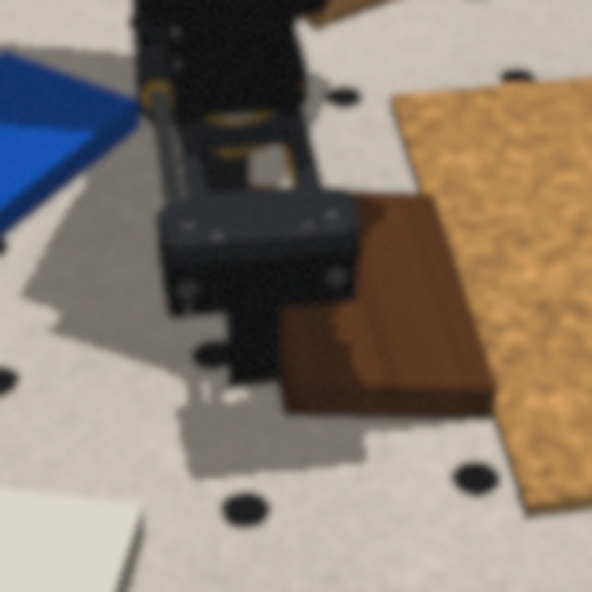

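The tray's rear edge has risen about 14 mm (zoomed rear corner 440→413) and the lead edge stays on the board. Continuing.

Emit:
{"name": "carry_out", "arguments": {"targets": [[0.02, 0.004, -0.016, -0.001, 0.005, 0], [0.022, 0.004, -0.031, -0.001, 0.005, 0], [0.025, 0.004, -0.047, -0.001, 0.005, 0], [0.028, 0.004, -0.062, -0.001, 0.005, 0], [0.032, 0.004, -0.077, -0.001, 0.005, 0], [0.036, 0.004, -0.092, -0.001, 0.005, 0], [0.041, 0.004, -0.107, -0.001, 0.005, 0], [0.046, 0.004, -0.122, -0.001, 0.005, 0]]}}

```text
time_s: 15.02
position: [0.4642, -0.0875, 0.0397]
tcp_rot: [[1.0, -0.03, -0.006], [-0.03, -1.0, 0.003], [-0.006, -0.002, -1.0]]
force: [-3.6, -0.4, 2.0]
opening: 0.999
```

Run:
```python
from h import *
st()
im=bot.capture("side");cv2.imwrite("pics/s12.png",cv2.resize(im[210:370,230:390],None,fx=3.7,fy=3.7,interpolation=cv2.INTER_CUBIC))
arc(range(26,47,2),fx=12)
```

```text
15.03 pos [ 0.4642 -0.0875  0.0397] F [-3.6 -0.4  2. ] j [-24.3  37.3 111.6   0.   31.5  67.4] z [-0.006  0.003 -1.   ] y [-0.03  -1.    -0.002]
26 [0.0171, 0.0037, 0.0009, -0.0014, 0.0033, 0.0003]
28 [0.0228, 0.0036, -0.0135, -0.0014, 0.0033, 0.0003]
30 [0.029, 0.0036, -0.0277, -0.0014, 0.0033, 0.0003]
32 [0.0356, 0.0036, -0.0416, -0.0014, 0.0033, 0.0003]
34 [0.0427, 0.0035, -0.0553, -0.0014, 0.0033, 0.0003]
36 [0.0503, 0.0035, -0.0687, -0.0014, 0.0033, 0.0003]
38 [0.0583, 0.0035, -0.0819, -0.0014, 0.0033, 0.0003]
40 [0.0667, 0.0035, -0.0947, -0.0014, 0.0033, 0.0003]
42 [0.0755, 0.0034, -0.1072, -0.0014, 0.0033, 0.0003]
44 [0.0847, 0.0034, -0.1194, -0.0014, 0.0033, 0.0003]
46 [0.0944, 0.0034, -0.1312, -0.0014, 0.0033, 0.0003]
```

View pics/s12.png

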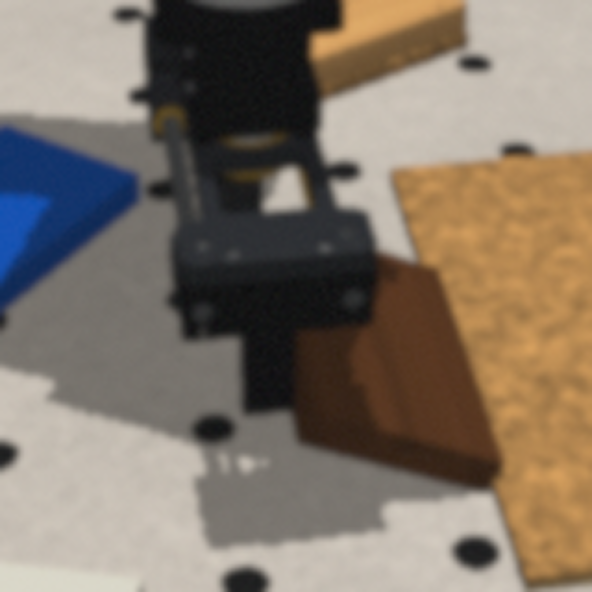

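Emit:
{"name": "carry_out", "arguments": {"targets": [[0.024, 0.003, -0.006, -0.001, 0.003, 0], [0.03, 0.003, -0.02, -0.001, 0.003, 0], [0.036, 0.003, -0.034, -0.001, 0.003, 0], [0.042, 0.003, -0.047, -0.001, 0.003, 0], [0.049, 0.003, -0.06, -0.001, 0.003, 0], [0.057, 0.003, -0.073, -0.001, 0.003, 0], [0.065, 0.003, -0.086, -0.001, 0.003, 0], [0.073, 0.003, -0.099, -0.001, 0.003, 0]]}}

```text
time_s: 16.08
position: [0.4762, -0.0878, 0.0597]
tcp_rot: [[1.0, -0.029, -0.007], [-0.029, -1.0, 0.002], [-0.007, -0.002, -1.0]]
force: [-5.7, -0.2, 3.9]
opening: 0.999
```

Run:
```python
from h import *
st()
im=bot.capture("side");cv2.imwrite("pics/s13.png",cv2.resize(im[210:370,230:390],None,fx=3.7,fy=3.7,interpolation=cv2.INTER_CUBIC))
arc(range(38,61,2),fx=14)
```

```text
16.07 pos [ 0.4762 -0.0878  0.0597] F [-5.7 -0.2  3.9] j [-23.7  35.4 109.3  -0.   35.7  68. ] z [-0.007  0.002 -1.   ] y [-0.029 -1.    -0.002]
38 [0.0019, 0.0037, 0.0184, -0.0013, 0.0038, 0.0007]
40 [0.0102, 0.0037, 0.0055, -0.0013, 0.0038, 0.0007]
42 [0.0189, 0.0037, -0.007, -0.0013, 0.0038, 0.0007]
44 [0.0281, 0.0037, -0.0191, -0.0013, 0.0038, 0.0007]
46 [0.0376, 0.0036, -0.031, -0.0013, 0.0038, 0.0007]
48 [0.0475, 0.0036, -0.0424, -0.0013, 0.0038, 0.0007]
50 [0.0577, 0.0036, -0.0535, -0.0013, 0.0038, 0.0007]
52 [0.0684, 0.0036, -0.0642, -0.0013, 0.0038, 0.0007]
54 [0.0793, 0.0036, -0.0745, -0.0013, 0.0038, 0.0007]
56 [0.0906, 0.0036, -0.0844, -0.0013, 0.0038, 0.0007]
58 [0.1023, 0.0036, -0.0938, -0.0013, 0.0038, 0.0007]
60 [0.1142, 0.0036, -0.1028, -0.0013, 0.0038, 0.0007]
```

View pics/s13.png

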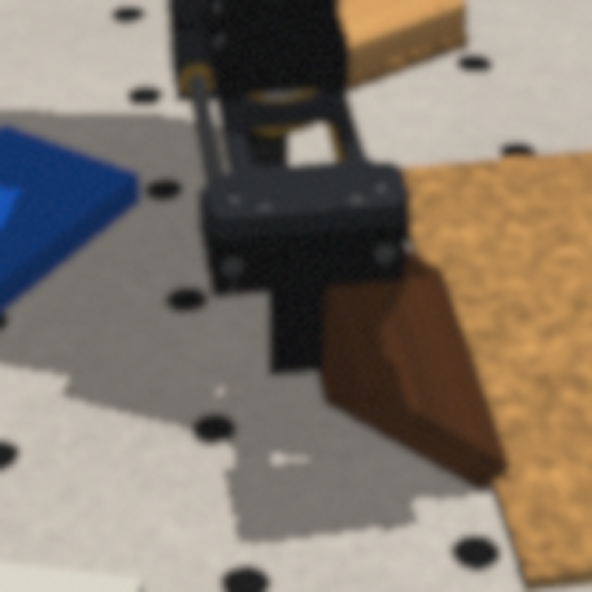

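Emit:
{"name": "carry_out", "arguments": {"targets": [[0.019, 0.003, -0.006, -0.001, 0.003, 0], [0.028, 0.003, -0.018, -0.001, 0.003, 0], [0.038, 0.003, -0.03, -0.001, 0.003, 0], [0.048, 0.003, -0.041, -0.001, 0.003, 0], [0.058, 0.003, -0.052, -0.001, 0.003, 0], [0.069, 0.003, -0.063, -0.001, 0.003, 0], [0.08, 0.003, -0.073, -0.001, 0.003, 0]]}}

```text
time_s: 17.0
position: [0.4909, -0.0883, 0.0747]
tcp_rot: [[1.0, -0.029, -0.005], [-0.029, -1.0, 0.002], [-0.005, -0.002, -1.0]]
force: [-5.4, -0.1, 5.3]
opening: 1.0
```

Run:
```python
from h import *
st()
im=bot.capture("side");cv2.imwrite("pics/s14.png",cv2.resize(im[210:370,230:390],None,fx=3.7,fy=3.7,interpolation=cv2.INTER_CUBIC))
arc(range(52,85,2),fx=14)
```

```text
17.0 pos [ 0.4909 -0.0883  0.0747] F [-5.4 -0.1  5.3] j [-23.   34.3 106.9  -0.   39.1  68.6] z [-0.005  0.002 -1.   ] y [-0.029 -1.    -0.002]
52 [-0.0053, 0.0032, 0.0114, -0.0009, 0.0025, 0.0008]
54 [0.0057, 0.0032, 0.0011, -0.0009, 0.0025, 0.0008]
56 [0.017, 0.0032, -0.0088, -0.0009, 0.0025, 0.0008]
58 [0.0286, 0.0032, -0.0182, -0.0009, 0.0025, 0.0008]
60 [0.0406, 0.0032, -0.0272, -0.0009, 0.0025, 0.0008]
62 [0.0528, 0.0032, -0.0357, -0.0009, 0.0025, 0.0008]
64 [0.0653, 0.0032, -0.0437, -0.0009, 0.0025, 0.0008]
66 [0.0781, 0.0032, -0.0513, -0.0009, 0.0025, 0.0008]
68 [0.0911, 0.0032, -0.0585, -0.0009, 0.0025, 0.0008]
70 [0.1043, 0.0032, -0.0651, -0.0009, 0.0025, 0.0008]
72 [0.1177, 0.0032, -0.0712, -0.0009, 0.0025, 0.0008]
74 [0.1314, 0.0032, -0.0768, -0.0009, 0.0025, 0.0008]
76 [0.1452, 0.0032, -0.0819, -0.0009, 0.0025, 0.0008]
78 [0.1592, 0.0033, -0.0865, -0.0009, 0.0025, 0.0008]
80 [0.1733, 0.0033, -0.0906, -0.0009, 0.0025, 0.0008]
82 [0.1875, 0.0033, -0.0941, -0.0009, 0.0025, 0.0008]
84 [0.2019, 0.0033, -0.0971, -0.0009, 0.0025, 0.0008]
```

View pics/s14.png

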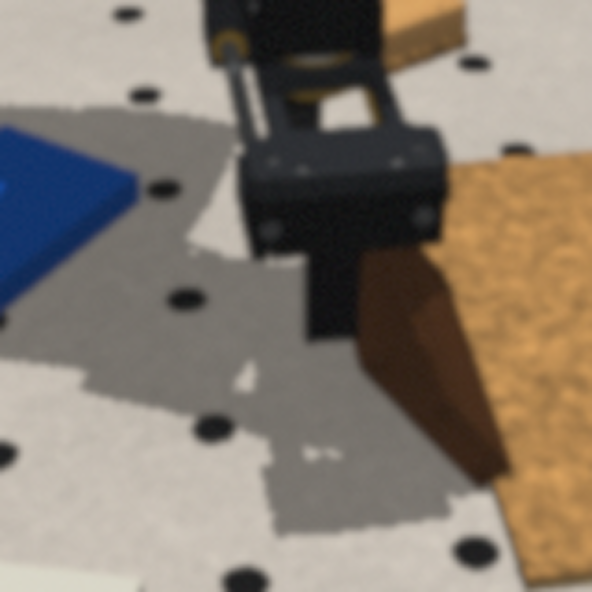

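Emit:
{"name": "carry_out", "arguments": {"targets": [[0.017, 0.003, -0.008, 0, 0.002, 0], [0.029, 0.003, -0.018, 0, 0.002, 0], [0.041, 0.003, -0.027, 0, 0.002, 0], [0.053, 0.003, -0.036, 0, 0.002, 0], [0.065, 0.003, -0.044, 0, 0.002, 0], [0.078, 0.003, -0.051, 0, 0.002, 0], [0.091, 0.003, -0.058, 0, 0.002, 0]]}}

```text
time_s: 17.92
position: [0.5099, -0.0892, 0.0868]
tcp_rot: [[1.0, -0.029, -0.0], [-0.029, -1.0, 0.002], [-0.001, -0.002, -1.0]]
force: [-2.8, 3.1, 5.1]
opening: 1.0
```

Run:
```python
from h import *
st()
im=bot.capture("side");cv2.imwrite("pics/s15.png",cv2.resize(im[210:370,230:390],None,fx=3.7,fy=3.7,interpolation=cv2.INTER_CUBIC))
arc(range(66,101,2),fx=14)
```

```text
17.93 pos [ 0.5099 -0.0892  0.0868] F [-2.8  3.1  5.1] j [-2.24e+01  3.39e+01  1.04e+02  1.00e-01  4.22e+01  6.92e+01] z [-0.     0.002 -1.   ] y [-0.029 -1.    -0.002]
66 [-0.0175, 0.0018, 0.0088, -0.0011, -0.0003, 0.0006]
68 [-0.0045, 0.0018, 0.0018, -0.0011, -0.0003, 0.0006]
70 [0.0088, 0.0018, -0.0048, -0.0011, -0.0003, 0.0006]
72 [0.0222, 0.0018, -0.0108, -0.0011, -0.0003, 0.0006]
74 [0.0359, 0.0018, -0.0164, -0.0011, -0.0003, 0.0006]
76 [0.0497, 0.0018, -0.0214, -0.0011, -0.0003, 0.0006]
78 [0.0637, 0.0018, -0.026, -0.0011, -0.0003, 0.0006]
80 [0.0779, 0.0018, -0.03, -0.0011, -0.0003, 0.0006]
82 [0.0921, 0.0018, -0.0334, -0.0011, -0.0003, 0.0006]
84 [0.1065, 0.0018, -0.0364, -0.0011, -0.0003, 0.0006]
86 [0.121, 0.0018, -0.0388, -0.0011, -0.0003, 0.0006]
88 [0.1355, 0.0018, -0.0406, -0.0011, -0.0003, 0.0006]
90 [0.1501, 0.0018, -0.0419, -0.0011, -0.0003, 0.0006]
92 [0.1647, 0.0018, -0.0427, -0.0011, -0.0003, 0.0006]
94 [0.1793, 0.0019, -0.0429, -0.0011, -0.0003, 0.0006]
96 [0.194, 0.0019, -0.0426, -0.0011, -0.0003, 0.0006]
98 [0.2086, 0.0019, -0.0417, -0.0011, -0.0003, 0.0006]
100 [0.2232, 0.0019, -0.0403, -0.0011, -0.0003, 0.0006]
```

View pics/s15.png

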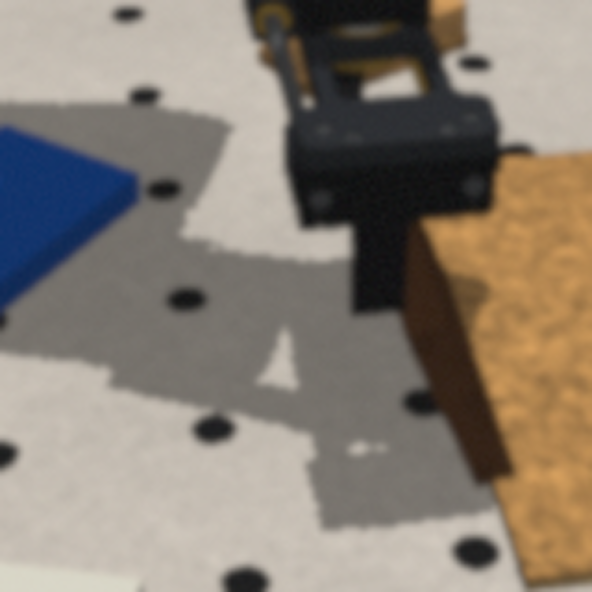

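It is at about 65° and still held. Continue past upright.

Emit:
{"name": "carry_out", "arguments": {"targets": [[0.01, 0.002, -0.003, 0, 0, 0], [0.024, 0.002, -0.009, 0, 0, 0], [0.038, 0.002, -0.015, 0, 0, 0], [0.052, 0.002, -0.02, 0, 0, 0], [0.066, 0.002, -0.024, 0, 0, 0], [0.08, 0.002, -0.028, 0, 0, 0]]}}

```text
time_s: 18.73
position: [0.5278, -0.0897, 0.0931]
tcp_rot: [[1.0, -0.029, 0.003], [-0.03, -1.0, 0.002], [0.003, -0.002, -1.0]]
force: [-1.2, 3.8, 5.1]
opening: 1.001
```

Run:
```python
from h import *
st()
im=bot.capture("side");cv2.imwrite("pics/s16.png",cv2.resize(im[210:370,230:390],None,fx=3.7,fy=3.7,interpolation=cv2.INTER_CUBIC))
arc(range(76,107,2),fx=14)
```

```text
18.73 pos [ 0.5278 -0.0897  0.0931] F [-1.2  3.8  5.1] j [-21.7  34.1 101.4   0.3  44.4  69.8] z [ 0.003  0.002 -1.   ] y [-0.029 -1.    -0.002]
76 [-0.04, 0.0016, 0.0096, -0.0014, -0.0026, 0.0003]
78 [-0.026, 0.0016, 0.0051, -0.0014, -0.0026, 0.0003]
80 [-0.0119, 0.0016, 0.0012, -0.0014, -0.0026, 0.0003]
82 [0.0024, 0.0016, -0.0023, -0.0014, -0.0026, 0.0003]
84 [0.0168, 0.0016, -0.0051, -0.0014, -0.0026, 0.0003]
86 [0.0312, 0.0016, -0.0075, -0.0014, -0.0026, 0.0003]
88 [0.0458, 0.0016, -0.0093, -0.0014, -0.0026, 0.0003]
90 [0.0604, 0.0016, -0.0105, -0.0014, -0.0026, 0.0003]
92 [0.075, 0.0016, -0.0113, -0.0014, -0.0026, 0.0003]
94 [0.0896, 0.0016, -0.0114, -0.0014, -0.0026, 0.0003]
96 [0.1043, 0.0016, -0.0111, -0.0014, -0.0026, 0.0003]
98 [0.1189, 0.0016, -0.0101, -0.0014, -0.0026, 0.0003]
100 [0.1335, 0.0016, -0.0087, -0.0014, -0.0026, 0.0003]
102 [0.148, 0.0016, -0.0067, -0.0014, -0.0026, 0.0003]
104 [0.1624, 0.0016, -0.0041, -0.0014, -0.0026, 0.0003]
106 [0.1768, 0.0017, -0.001, -0.0014, -0.0026, 0.0003]
```

View pics/s16.png

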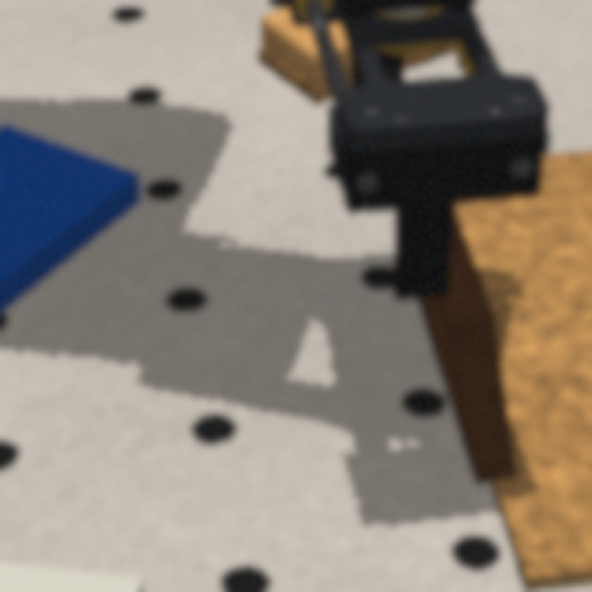

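Near upright. Keep going past the top.

Emit:
{"name": "carry_out", "arguments": {"targets": [[0.012, 0.002, -0.003, 0, 0, 0], [0.027, 0.002, -0.006, 0, 0, 0], [0.042, 0.002, -0.008, 0, 0, 0], [0.057, 0.002, -0.01, 0, 0, 0], [0.072, 0.002, -0.01, 0, 0, 0], [0.087, 0.002, -0.01, 0, 0, 0], [0.102, 0.002, -0.01, 0, 0, 0], [0.117, 0.002, -0.01, 0, 0, 0], [0.132, 0.002, -0.01, 0, 0, 0]]}}

```text
time_s: 19.9
position: [0.5564, -0.0915, 0.0966]
tcp_rot: [[1.0, -0.03, 0.007], [-0.03, -1.0, 0.001], [0.007, -0.001, -1.0]]
force: [-0.1, 1.6, 7.7]
opening: 1.0
```

Run:
```python
from h import *
st()
im=bot.capture("side");cv2.imwrite("pics/s17.png",cv2.resize(im[180:400,240:500],None,fx=3,fy=2.7,interpolation=cv2.INTER_CUBIC))
```

```text
19.9 pos [ 0.5564 -0.0915  0.0966] F [-0.1  1.6  7.7] j [-20.8  35.3  97.3   0.3  47.   70.7] z [ 0.007  0.001 -1.   ] y [-0.03  -1.    -0.001]
```

View pics/s17.png

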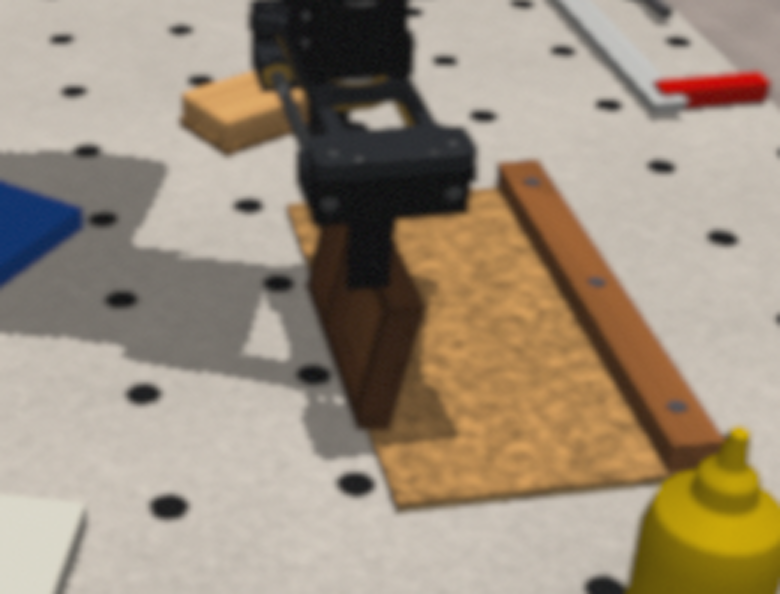

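The tray leans past upright over the cork (end face from zoomed (375,425) up to (410,310)), pinned by the fingertips. Next I'll nudge forward while rising to let it fall.

Emit:
{"name": "carry_out", "arguments": {"targets": [[0.018, 0, 0, 0, 0, 0], [0.035, 0, -0.005, 0, 0, 0], [0.045, 0, -0.03, 0, 0, 0], [0.045, 0, -0.08, 0, 0, 0], [0.045, 0, -0.12, 0, 0, 0], [0.045, 0, -0.12, 0, 0, 0]]}}

```text
time_s: 20.7
position: [0.5663, -0.0921, 0.1218]
tcp_rot: [[1.0, -0.03, 0.01], [-0.03, -1.0, 0.0], [0.01, -0.0, -1.0]]
force: [0.5, -0.5, -0.5]
opening: 1.001
```

Run:
```python
from h import *
st()
im=bot.capture("side");cv2.imwrite("pics/s18.png",cv2.resize(im[180:400,240:500],None,fx=3,fy=2.7,interpolation=cv2.INTER_CUBIC))
print(rel((.43,-.086,.12),Rdes(0)))
```

```text
20.7 pos [ 0.5663 -0.0921  0.1218] F [ 0.5 -0.5 -0.5] j [-20.5  33.6  95.1   0.3  50.8  71. ] z [ 0.01  0.   -1.  ] y [-0.03 -1.   -0.  ]
[-0.6803, -0.0093, 0.0002, -0.0005, -0.0059, 0.0001]
```

View pics/s18.png

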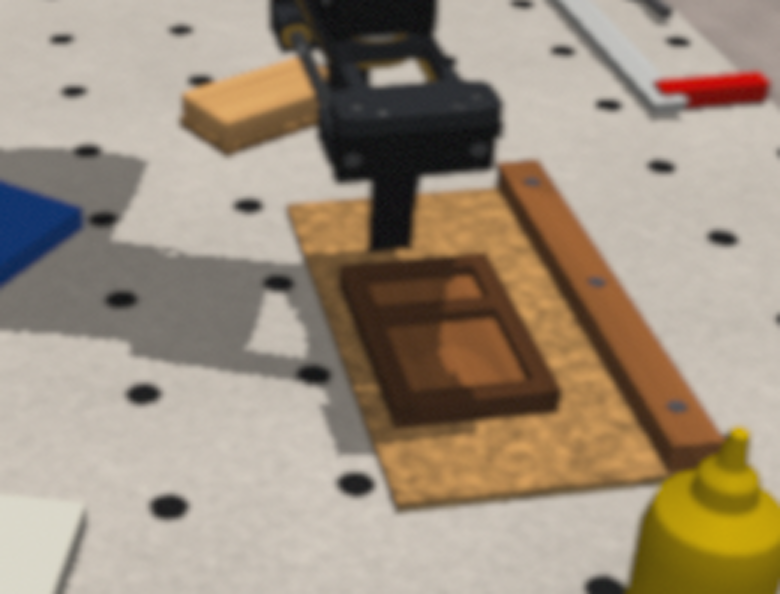

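The tray has rolled over onto the cork, pocket side up. Next I'll measure its pose.

Run:
```python
from h import *
c=np.array([(342,270),(397,408),(557,390),(487,256)])/[3,2.7]+[240,180]
P=cast("side",c,.026);print(P.round(4).tolist(),P.mean(0))
e=np.array([np.cos(-.03),np.sin(-.03)]);print(((P[:,:2]-[.559,-.0855])@e).round(4))
```

```text
[[0.5737, -0.0287, 0.026], [0.5698, -0.1638, 0.026], [0.6566, -0.1643, 0.026], [0.6623, -0.0295, 0.026]] [ 0.61558199 -0.09657147  0.026     ]
[0.0129 0.0131 0.0999 0.1016]
```

Run:
```python
from h import *
for p in((.54,-.095,.12),(.54,-.095,.0105)): print(rel(p,Rdes(0)))
```

```text
[-0.1292, 0.0193, 0.0053, -0.0005, -0.0059, 0.0001]
[-0.1343, 0.0197, 0.5528, -0.0005, -0.0059, 0.0001]
```

Emit:
{"name": "carry_out", "arguments": {"targets": [[-0.1, 0.019, 0, 0, -0.006, 0], [-0.13, 0.019, 0.03, 0, -0.006, 0], [-0.135, 0.02, 0.15, 0, -0.006, 0], [-0.135, 0.02, 0.3, 0, -0.006, 0], [-0.135, 0.02, 0.42, 0, -0.006, 0], [-0.135, 0.02, 0.5, 0, -0.006, 0], [-0.135, 0.02, 0.545, 0, -0.006, 0], [-0.135, 0.02, 0.55, 0, -0.006, 0], [-0.135, 0.02, 0.55, 0, -0.006, 0]]}}

```text
time_s: 21.88
position: [0.5404, -0.0952, 0.0116]
tcp_rot: [[1.0, -0.03, 0.001], [-0.03, -1.0, 0.0], [0.001, -0.0, -1.0]]
force: [-0.7, -0.4, 0.5]
opening: 1.0
```

Run:
```python
from h import *
st()
im=bot.capture("side");cv2.imwrite("pics/s19.png",cv2.resize(im[180:400,240:500],None,fx=3,fy=2.7,interpolation=cv2.INTER_CUBIC))
for x in (.56,.58,.595,.6): print(x,rel((x,-.095-.03*(x-.54),.0105),Rdes(0)))
```

```text
21.88 pos [ 0.5404 -0.0952  0.0116] F [-0.7 -0.4  0.5] j [-2.170e+01  4.300e+01  1.013e+02  1.000e-01  3.570e+01  7.000e+01] z [ 0.001  0.    -1.   ] y [-0.03 -1.   -0.  ]
0.56 [0.0979, -0.0011, 0.0062, -0.0002, -0.0008, 0.0001]
0.58 [0.198, -0.0011, 0.0063, -0.0002, -0.0008, 0.0001]
0.595 [0.273, -0.0011, 0.0064, -0.0002, -0.0008, 0.0001]
0.6 [0.298, -0.0011, 0.0065, -0.0002, -0.0008, 0.0001]
```

View pics/s19.png

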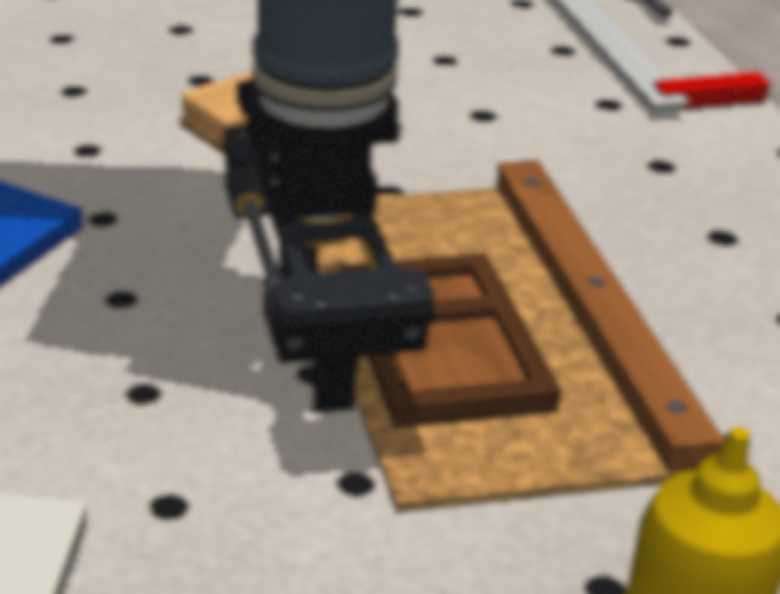

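The fingertips are behind the lead edge, clear of the board. Pushing back toward the fence.

Emit:
{"name": "carry_out", "arguments": {"targets": [[0.02, 0, 0, 0, 0, 0], [0.04, 0, 0.002, 0, 0, 0], [0.06, 0, 0.002, 0, 0, 0], [0.08, 0, 0.002, 0, 0, 0], [0.1, 0, 0.002, 0, 0, 0], [0.12, 0, 0.002, 0, 0, 0], [0.14, 0, 0.002, 0, 0, 0], [0.16, 0, 0.002, 0, 0, 0], [0.18, 0, 0.002, 0, 0, 0], [0.2, 0, 0.002, 0, 0, 0], [0.22, 0, 0.002, 0, 0, 0], [0.235, 0, 0.002, 0, 0, 0], [0.25, 0, 0.002, 0, 0, 0], [0.26, 0, 0.002, 0, 0, 0], [0.27, 0, 0.002, 0, 0, 0]]}}

```text
time_s: 23.8
position: [0.5943, -0.0968, 0.0114]
tcp_rot: [[1.0, -0.03, 0.001], [-0.03, -1.0, 0.0], [0.001, -0.0, -1.0]]
force: [-1.4, 1.3, -0.0]
opening: 1.0
```

Run:
```python
from h import *
st()
im=bot.capture("side");cv2.imwrite("pics/s20.png",cv2.resize(im[180:400,240:500],None,fx=3,fy=2.7,interpolation=cv2.INTER_CUBIC))
```

```text
23.8 pos [ 0.5943 -0.0968  0.0114] F [-1.4  1.3 -0. ] j [-19.9  45.2  93.3   0.   41.5  71.8] z [ 0.001  0.    -1.   ] y [-0.03 -1.   -0.  ]
```

View pics/s20.png

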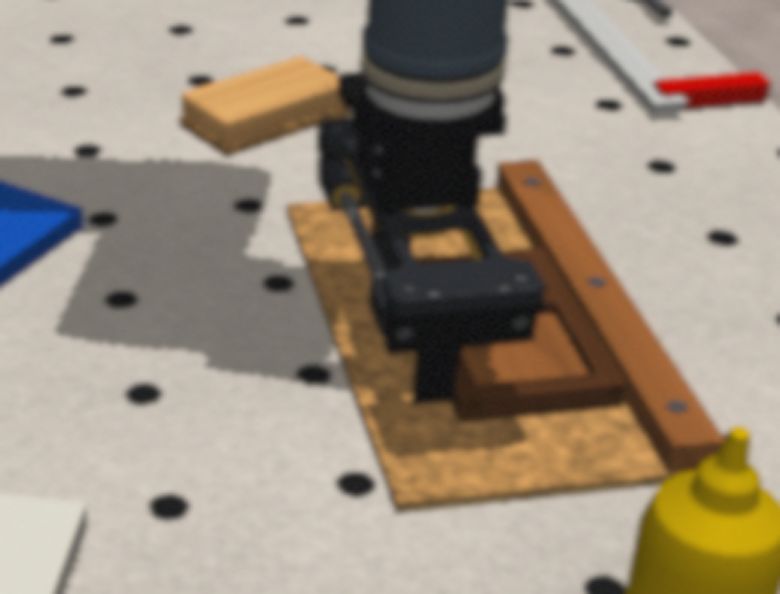

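Only a couple of mm remain to the fence. I'll press until the force builds.

Emit:
{"name": "carry_out", "arguments": {"targets": [[0.008, 0, 0, 0, 0, 0], [0.014, 0, 0, 0, 0, 0], [0.02, 0, 0, 0, 0, 0], [0.026, 0, 0, 0, 0, 0], [0.026, 0, 0, 0, 0, 0]]}}

```text
time_s: 24.48
position: [0.5964, -0.0969, 0.0114]
tcp_rot: [[1.0, -0.029, -0.006], [-0.029, -1.0, 0.001], [-0.006, -0.001, -1.0]]
force: [-7.6, -2.9, 5.4]
opening: 0.998
```

Run:
```python
from h import *
st()
```

```text
24.48 pos [ 0.5964 -0.0969  0.0114] F [-7.6 -2.9  5.4] j [-19.8  45.4  92.6  -0.1  42.3  71.9] z [-0.006  0.001 -1.   ] y [-0.029 -1.    -0.001]
```

Emit:
{"name": "carry_out", "arguments": {"targets": [[0.03, 0, 0, 0, 0.004, 0], [0.04, 0, 0, 0, 0.004, 0], [0.04, 0, 0, 0, 0.004, 0], [0.04, 0, 0, 0, 0.004, 0]]}}

```text
time_s: 24.98
position: [0.5964, -0.0967, 0.0112]
tcp_rot: [[0.999, -0.028, -0.016], [-0.028, -1.0, 0.003], [-0.016, -0.003, -1.0]]
force: [-14.9, -3.4, 11.5]
opening: 0.999
```

Run:
```python
from h import *
st(); print(bot.read_state()["moment"].round(2))
```

```text
24.98 pos [ 0.5964 -0.0967  0.0112] F [-14.9  -3.4  11.5] j [-19.7  45.6  92.1  -0.2  43.3  72. ] z [-0.016  0.003 -1.   ] y [-0.028 -1.    -0.003]
[-0.77  2.62 -0.15]
```

It is firmly seated at 15 N. Back off, rise and clear the view.

Emit:
{"name": "carry_out", "arguments": {"targets": [[-0.03, 0, 0, 0, 0, 0], [-0.1, 0, 0, 0, -0.01, 0], [-0.18, 0, -0.02, 0, -0.01, 0], [-0.22, 0, -0.2, 0, -0.01, 0], [-0.3, 0, -0.5, 0, -0.01, 0], [-0.4, 0.3, -0.8, 0, -0.01, 0], [-0.5, 0.7, -0.9, 0, -0.01, 0], [-0.6, 1, -0.9, 0, -0.01, 0], [-0.6, 1, -0.9, 0, -0.01, 0], [-0.6, 1, -0.9, 0, -0.01, 0], [-0.6, 1, -0.9, 0, -0.01, 0]]}}

```text
time_s: 26.35
position: [0.4738, -0.2932, 0.1923]
tcp_rot: [[0.999, -0.028, -0.032], [-0.028, -1.0, 0.004], [-0.032, -0.004, -0.999]]
force: [0.7, 0.2, -1.3]
opening: 1.003
```

Run:
```python
from h import *
st()
im=bot.capture("side");cv2.imwrite("pics/s21.png",im)
im=bot.capture("top");cv2.imwrite("pics/t21.png",im)
```

```text
26.35 pos [ 0.4738 -0.2932  0.1923] F [ 0.7  0.2 -1.3] j [-42.6  27.7  92.3  -1.2  61.6  49.6] z [-0.032  0.004 -0.999] y [-0.028 -1.    -0.004]
```

View pics/s21.png

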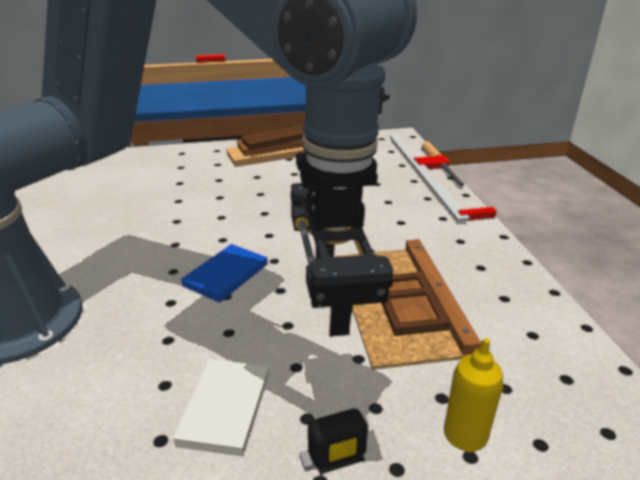

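View pics/t21.png

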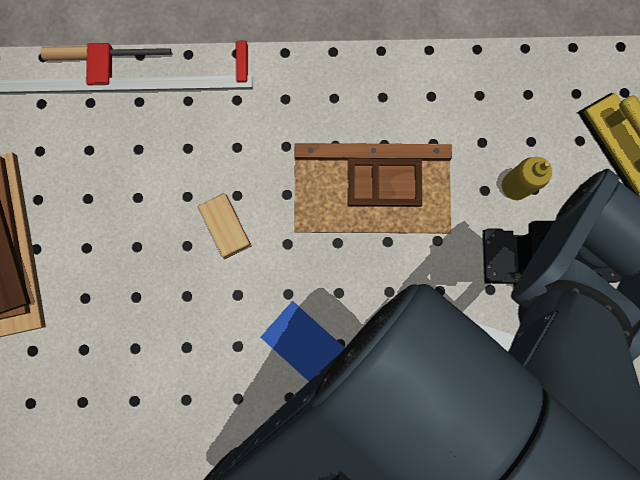

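The tray lies pocket-up against the fence (top-view px 348–422, 158–206), and the bystanders are in place. A zoomed check of the seam comes next.

Run:
```python
from h import *
im=cv2.imread("pics/t21.png")
cv2.imwrite("pics/z21.png",cv2.resize(im[135:240,285:460],None,fx=4.5,fy=4.5,interpolation=cv2.INTER_CUBIC))
h=cv2.cvtColor(im,cv2.COLOR_BGR2GRAY).astype(int)
for c in(352,360,385,410,418): print(c,h[150:164,c].tolist(), h[198:212,c].tolist())
L=cast("top",[(350,205),(420,206)],.026);print(L)
```

```text
352 [109, 106, 100, 101, 102, 96, 101, 66, 44, 57, 58, 57, 58, 60] [55, 56, 58, 58, 59, 62, 50, 10, 60, 152, 154, 163, 157, 144]
360 [107, 104, 97, 100, 101, 95, 99, 94, 41, 54, 55, 57, 58, 61] [70, 51, 57, 56, 59, 62, 50, 7, 53, 138, 142, 145, 140, 117]
385 [101, 100, 96, 97, 102, 94, 95, 109, 19, 53, 51, 52, 56, 57] [81, 46, 53, 52, 54, 59, 61, 9, 58, 150, 143, 145, 142, 136]
410 [103, 100, 96, 97, 103, 97, 95, 103, 25, 56, 50, 50, 51, 56] [105, 48, 50, 49, 51, 58, 60, 5, 37, 145, 135, 141, 138, 127]
418 [103, 99, 97, 98, 102, 99, 95, 103, 19, 56, 52, 49, 50, 55] [56, 56, 52, 49, 51, 55, 59, 16, 36, 142, 121, 130, 135, 133]
[[ 0.6088884  -0.02470575  0.026     ]
 [ 0.60435554 -0.15696859  0.026     ]]
```

View pics/z21.png

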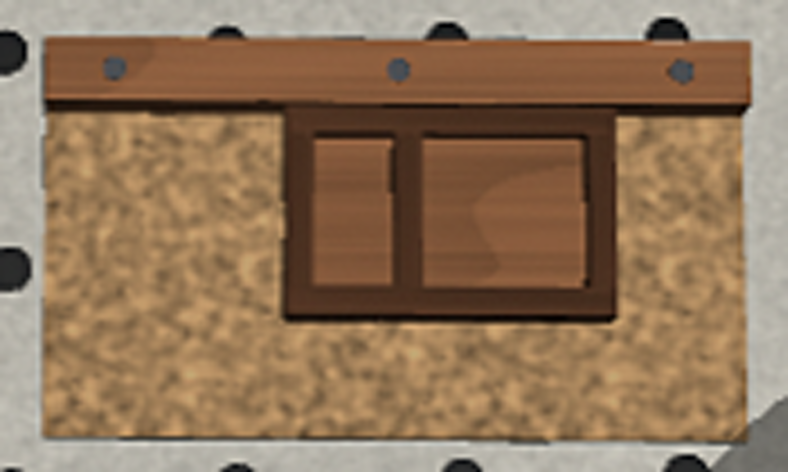

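The seam is an even ~1 px shadow along the whole edge, and the tray's yaw (~0.03) matches the board's. Handing in.

Run:
```python
from h import *
st(); print(bot.hand_in())
```

```text
26.45 pos [ 0.474  -0.2923  0.1922] F [-0.8 -0.4 -0.1] j [-42.6  27.7  92.3  -1.2  61.6  49.5] z [-0.033  0.005 -0.999] y [-0.026 -1.    -0.004]
the job is handed in; nothing more can be done
None
```

The walnut tray is rolled over onto the cork, pocket side up, with its long edge flush along the fence. I handed the job in at 26.45 s.

**What I did:** With open fingertips only, I pushed the tray square against the board's front edge. I kept pushing in and up so it pivoted on that edge and fell onto the cork. Then I pushed its lead edge back to the fence, pressing to about 15 N to seat it.

**Last checks:**
- **Seam:** the top view shows an even seam of about 1 pixel along the whole edge.
- **Squareness:** the tray's slope is about 0.034 against the board's 0.030, which is within measuring error.
- **Bystanders:** in the last pictures the sanding block, glue bottle and tape measure looked unmoved. In the final top view the arm hides the tape measure's spot, so it is confirmed only in the side view.
- **Contact and forces:** the robot was clear of everything. The highest force I read was about 19 N, well under the limits.

**What disagreed:** With the jaws open, the fingertips sat about 2 mm behind the TCP, not 19 mm ahead as stated. My first push therefore passed over the tray without moving it. I found the true tip height by touching the bench lightly (about 8 N) and pushed again.

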